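# Restart the Wi-Fi extender at its socket switch

## Robot

A 6-joint arm with a two-finger parallel gripper is mounted at the origin on a cart in front of the work surface, level with it; the furniture and walls round the work are solid. World frame = base frame: x ahead of the robot, y to its left, z up, the work surface at z = 0. Lengths are in m, angles in rad, forces in N, time in s.
With the tool pointing down it reaches from about 0.35 to 0.85 m from the base axis. Payload 8.1 kg.
Tool frame: the origin (TCP) lies at the very end of the fingers, on their centre line; the grasp point (between the pads) lies 19 mm behind it; z points along the fingers, y is the line along which they close (so a half turn about z gives the same grasp; the last joint's range is limited). The gripper opens to 93 mm and grips with 3 to 60 N. Pads are 15 mm wide; open, the fingers measure 128 mm over their backs; the gripper's body (75 mm by 188 mm) begins 65 mm behind the grasp point.
Start: joints at [1.125, 0.13, 1.488, -0, 1.523, -0.085], TCP at [0.212, 0.561, 0.219] pointing down, gripper open.
Joint ranges: [-2.96, 2.96], [-0.89, 2.26], [0.02, 2.5], [-1.34, 4.48], [0, 2.73], [-2.66, 2.66]. Speed limits (rad/s): [2.39, 2.39, 2.79, 3.14, 3.14, 3.14].

## Interface

Orientations are given as a rotation vector (axis times angle).
In Python, from plant import monitor, eyes, ticket gives the robot as it stands.
- The arm moves only by the tool arm_command, never from a script. Its argument "deltas" is a list that holds one entry, the list of rows, each a list of 6 numbers: the shift along the world's x, y, z in cm, then the turn, a rotation vector about the world's x, y, z in degrees. In form: [[[tx, ty, tz, rx, ry, rz], ...]]. A call has 1 to 12 rows; each row shifts and turns the commanded pose from where the row before left it; what a row does not reach is not made up. A row lasts 1/12 s, in which the tool goes at most 41.7 mm and 7.16 degrees, less where a joint would pass 70% of its speed; a pose out of reach is approached as far as the arm can. A call is refused whole if a number of a shift passes 4.17 or a number of a turn 7.16, either way. A call with a gripper value outside its range is refused whole. "gripper" is the opening, from -1 (shut) to 1 (fully open), set as the call begins (left out, the last holds). The fingers move at their own pace and stop on an object; "squeeze" is the grip in N (left out, the last holds). Time passes only in rows, so rows that do not move let the fingers close. It gives the time, the measured TCP pose, the force, the opening and the grip force at its end, in the units of the state.
- monitor.read_state(): the state, without advancing time (a new reading comes with each control period).
- eyes.read_camera(name): name is "side" or "top" or "wrist"; returns the picture (420x560x3 uint8, blue, green, red); there is no depth.
- eyes.camera_model(name): a dict with "fx", "fy", "cx", "cy" (pixels), "rvec" (rotation vector, rad) and "tvec" (3), from world to camera coordinates, as OpenCV has them. Camera axes: x right, y down, z forward; pixel columns grow to the right and rows downward; lengths in m; the calibration is good to about 2 mm. A picture is of the moment at which its call begins: read the wrist's pose just before it. camera_model takes no time and is no camera call; for the wrist camera it gives the pose at the moment of the call.
- ticket.close_job(): hands the job in; it is judged then, once.
The state is a dict: "t": time; "q": joint angles; "dq": joint speeds; "joint_torque": joint torques, N m; "tool_pos": TCP position; "orientation": TCP orientation; "force": force on the tool from outside, world axes, zero at the start; "wrist_torque": the same for the moment, N m; "opening": finger opening in m; "gripper_force": force on a finger pad.
Only numpy, scipy, OpenCV 4.12 (cv2) and the standard library are available. Lean on these libraries where they do the work, as an engineer would, in place of code of your own. Each camera call takes 0.05 s, during which the arm holds its last target. There are 200 camera calls.

## Task

The Wi-Fi extender on the desk has hung: restart it. With a fingertip gently press the rocker switch of its socket to OFF, leave it off for at least three seconds, then press the same switch back to ON and withdraw. The other two sockets must stay on throughout; do not touch the plug-ins, and leave the things lying around where they are.

Things in the scene. Friction and masses are not known exactly. Their poses are not given: they have to be found in the camera images.
- strip: Dark grey power strip with three sockets, 100 (x) x 250 (y) x 34 mm, fixed to the worktop. Origin: centre of its underside; y along its length, z up; its -x long side faces the robot (yaw within +-0.25). Along its -x side is a row of three red rocker switches, 78 mm apart; behind each, toward +x, is the socket which that rocker switches, with a plug-in in it.
- extender: Wi-Fi extender: white rounded box, three small green lamps on its front, two flat white upright aerials at its sides; 40 (x) x 63 (y, over the aerials) x 61 mm high. Cordless, fixed upright in one of the three sockets (which one varies). Origin: centre of its underside, 34 mm above the worktop; axes as the strip's. The switch of its socket lies 56 mm in front of this, along the strip's -x.
- charger: USB charger: light grey cube 34 x 34 x 37 mm with two USB ports in its top, fixed in another socket. Origin: centre of its underside, 34 mm above the worktop.
- timer: Plug-in timer: white box 44 (x) x 50 (y) x 39 mm high with a blue dial on top, fixed in the remaining socket. Origin: centre of its underside, 34 mm above the worktop.
- phone: Loose phone in a rose case lying flat, 156 x 76 x 10 mm, left of the strip. Origin: centre of its underside.
- usb_stick: Loose black USB stick lying flat behind the strip, 16 x 47 x 8 mm. Origin: centre of its underside.
- sticky_notes: Loose yellow pad of sticky notes lying flat behind the strip, 76 x 76 x 12 mm. Origin: centre of its underside.
- switch_0 (a point): Centre of the leftmost (toward +y of the strip) red rocker switch, on the crease between its halves, 37 mm above the worktop. A rocker is a V of two 14 mm halves along the strip's y, 16 mm wide (x). The half that is down lies level, its top 37 mm above the worktop; the other slopes up from the crease to 42 mm at its outer end.
- switch_1 (a point): Centre of the middle red rocker switch, on the crease between its halves, 37 mm above the worktop. Same shape as switch_0. On every rocker the half toward the strip's +y carries a white bar and is the ON half; the half toward -y carries a white ring and is the OFF half.
- switch_2 (a point): Centre of the rightmost (toward -y of the strip) red rocker switch, on the crease between its halves, 37 mm above the worktop. Same shape as switch_0. Press any rocker on one half only, toward its outer end: a fingertip that also covers the other half blocks it.
- rocker_0 (a joint): Rocker at switch_0 (rad): 0 = ON (+y half down), 0.349 = OFF (-y half down). It snaps: it needs about 3 to 4 N on the outer part of the raised half, goes over by itself once that end is about 3 mm down, and stays where it is put. All three start ON.
- rocker_1 (a joint): Rocker at switch_1 (rad): 0 = ON (+y half down), 0.349 = OFF (-y half down). Works like rocker_0.
- rocker_2 (a joint): Rocker at switch_2 (rad): 0 = ON (+y half down), 0.349 = OFF (-y half down). Works like rocker_0.

How it is judged:
By the outcome, as a careful person would: the job done as asked, in the order asked, and still so for the second after the job is handed in, with the robot touching nothing.
It also fails if it takes over 45 s, if anything falls off the work surface, if the arm or the gripper's body presses on something with over 40 N, if the wrist force passes 120 N, or if a joint passes its speed limit or range.

## Working session

There is one attempt and no reset: what is moved stays moved. The work goes in short steps, Python scripts to look and compute and a tool call to move; the robot and the scene stay as the last step left them, time stands still between calls to the robot, and variables do not carry over. Pictures are saved under pics/ and viewed, at most 10 in all, crops included, and the job is handed in when it is done.

Besides the shell and the picture viewer there is one more tool, called after "Call:" as name([rows], argument=value, ...), one row to a line, values as JSON. arm_command: Moves the arm, as the interface text tells. Its arguments: {"type":"object","properties":{"deltas":{"type":"array"},"gripper":{"type":"number"},"squeeze":{"type":"number"}},"required":["deltas"]}

```bash
mkdir -p pics
python3 - <<'E'
from plant import monitor, eyes
import cv2,numpy as np
a=eyes.read_camera("top");b=eyes.read_camera("side")
np.save("top.npy",a);np.save("side.npy",b)
cv2.imwrite("pics/top.png",a);cv2.imwrite("pics/side.png",b)
s=monitor.read_state();print(s)
for n in("top","side"):print(eyes.camera_model(n))
E
```

```text
{'t': 0.1, 'q': array([ 1.12464346e+00,  1.31090900e-01,  1.48915463e+00, -2.70453708e-05,
        1.52302526e+00, -8.53978537e-02]), 'dq': array([-0.00024931, -0.00064318, -0.00208136, -0.00107411,  0.00124712,
       -0.0008808 ]), 'joint_torque': array([ 8.05233176e-04, -5.61338675e+01, -4.93096232e+01,  7.70278741e-02,
        2.91391695e-02, -9.82724873e-05]), 'tool_pos': array([0.21155159, 0.5609141 , 0.21769787]), 'orientation': array([-5.63528154e-01, -3.09021494e+00,  2.55426899e-03]), 'force': array([ 0.39544214, -0.58240988,  0.73540344]), 'wrist_torque': array([ 0.01255387, -0.03735531,  0.0199666 ]), 'gripper_force': 0.0, 'opening': 0.09306964970919922}
{'fx': 493.0679983181583, 'fy': 493.0679983181583, 'cx': 284.4723712566449, 'cy': 206.60027394470632, 'rvec': array([ 2.10541262, -2.09434094,  0.2291672 ]), 'tvec': array([0.18835545, 0.59516252, 0.76921032])}
{'fx': 411.4820303106547, 'fy': 411.4820303106547, 'cx': 277.7850371929606, 'cy': 207.85125768920403, 'rvec': array([ 0.11781494, -2.64414176,  1.56999766]), 'tvec': array([ 0.62004272, -0.04291006,  1.05064333])}
```

View pics/top.png

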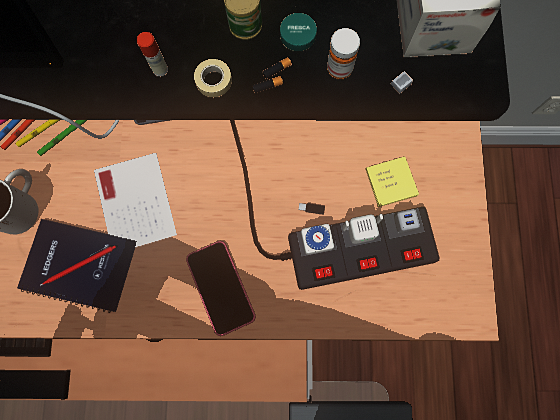

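View pics/side.png

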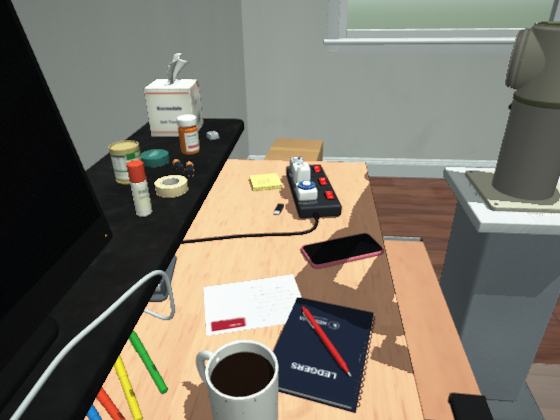

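The timer is leftmost, the extender is in the middle (its red switch is at about (368,264) in top), and the charger is on the right. The switch to press is therefore switch_1. The other red switches are at (323,272) and (413,254), and the phone is at (221,287).

```bash
cat > h.py <<'E'
import cv2,numpy as np
from plant import eyes
def ray(n,p,z,m=None):
    m=m or eyes.camera_model(n);R=cv2.Rodrigues(m['rvec'])[0];c=-R.T@m['tvec']
    d=R.T@np.array([(p[0]-m['cx'])/m['fx'],(p[1]-m['cy'])/m['fy'],1])
    return c+d*(z-c[2])/d[2]
def reds(img,box):
    x0,y0,x1,y1=box;h=cv2.cvtColor(img,cv2.COLOR_BGR2HSV)
    m=(((h[...,0]<8)|(h[...,0]>172))&(h[...,1]>140)&(h[...,2]>80)).astype(np.uint8)
    k=np.zeros_like(m);k[y0:y1,x0:x1]=m[y0:y1,x0:x1]
    k=cv2.morphologyEx(k,cv2.MORPH_CLOSE,np.ones((5,5)))
    cs=[c for c in cv2.findContours(k,cv2.RETR_EXTERNAL,cv2.CHAIN_APPROX_NONE)[0] if cv2.contourArea(c)>20]
    return [cv2.minAreaRect(c) for c in cs]
E
python3 - <<'E'
from h import *
for n,b in(("top",(300,240,440,290)),("side",(300,155,345,205))):
    P=[]
    for r in reds(np.load(n+".npy"),b):
        p=ray(n,r[0],.039);P.append(p);print(n,np.round(r[0],1),np.round(r[1],1),p.round(4))
    P=sorted(P,key=lambda p:-p[1]);d=P[0]-P[-1];print(np.linalg.norm(d),"yaw",np.arctan2(-d[0],d[1]))
E
```

```text
top [323.3 272. ] [ 9.2 16.4] [0.4867 0.1249 0.039 ]
top [367.9 263.1] [ 9.3 16.3] [0.5023 0.0484 0.039 ]
top [412.2 254.2] [ 9.3 16.4] [ 0.5179 -0.028   0.039 ]
0.15605572261920647 yaw 0.20140683329536777
side [329.5 194.5] [7. 9.] [0.4878 0.1299 0.039 ]
side [323.  180.5] [7. 8.] [0.5032 0.0525 0.039 ]
side [316.8 168.4] [7.  6.3] [ 0.5199 -0.0237  0.039 ]
0.15689896923759813 yaw 0.2056981365012312
```

Call:
arm_command([
  [[1.0, -1.8, 0, 0, 0, -2], [1.7, -3.1, 0, 0, 0, -3.5], [1.7, -3.1, -0.6, 0, 0, -3.5], [1.7, -3.1, -0.6, 0, 0, -3.5], [1.7, -3.1, -0.6, 0, 0, -3.5], [1.7, -3.1, -0.6, 0, 0, -3.5], [1.7, -3.1, -0.6, 0, 0, -3.5], [1.7, -3.1, -0.6, 0, 0, -3.5], [1.7, -3.1, -0.6, 0, 0, -3.5], [1.7, -3.1, -0.6, 0, 0, -3.5], [1.7, -3.1, -0.6, 0, 0, -3.5], [1.7, -3.1, -0.6, 0, 0, -3.5]],
], gripper=-1)

```text
t: 1.1
tool_pos: [0.409, 0.2007, 0.1581]
orientation: [-1.602, -2.702, 0.0]
force: [1.7, -0.4, -0.4]
opening: 0.0174
gripper_force: 0.0
```

Call:
arm_command([
  [[1.7, -3.1, -0.6, 0, 0, -3.5], [1.7, -3.1, -0.6, 0, 0, -3.5], [1.7, -3.1, -0.6, 0, 0, -3.5], [1.7, -3.1, -0.6, 0, 0, -3.5], [1.0, -1.8, -0.6, 0, 0, -3.3], [0, 0, 0, 0, 0, 0], [0, 0, 0, 0, 0, 0], [0, 0, 0, 0, 0, 0]],
])

```text
t: 1.77
tool_pos: [0.4863, 0.0609, 0.1284]
orientation: [-1.985, -2.433, 0.0]
force: [-0.3, 0.2, 0.0]
opening: 0.0004
gripper_force: 0.0
```

Run:
```python
from h import *
from plant import monitor
s=monitor.read_state();print(s['t'],s['tool_pos'],s['orientation'],s['force'],s['opening'])
m=eyes.camera_model("wrist");w=eyes.read_camera("wrist");cv2.imwrite("pics/w1.png",w);np.save("w1.npy",w)
P=[]
for r in reds(w,(0,0,560,420)):
    p=ray("wrist",r[0],.039,m);P.append(p);print(np.round(r[0]),np.round(r[1]),r[2],p.round(4))
print(-cv2.Rodrigues(m['rvec'])[0].T@m['tvec'])
t=eyes.read_camera("top");cv2.imwrite("pics/t1.png",cv2.resize(t[160:330,240:480],None,fx=3,fy=3))
```

```text
1.7667 [0.48627506 0.06089248 0.12841758] [-1.98536713e+00 -2.43343369e+00  3.41766970e-04] [-0.31195769  0.23195375  0.01299792] 0.0004385559134150154
[298. 232.] [33. 20.] 90.0 [0.5032 0.0486 0.039 ]
[300. 137.] [38. 21.] 90.0 [0.4877 0.1244 0.039 ]
[0.47062731 0.13861765 0.29407612]
```

View pics/w1.png

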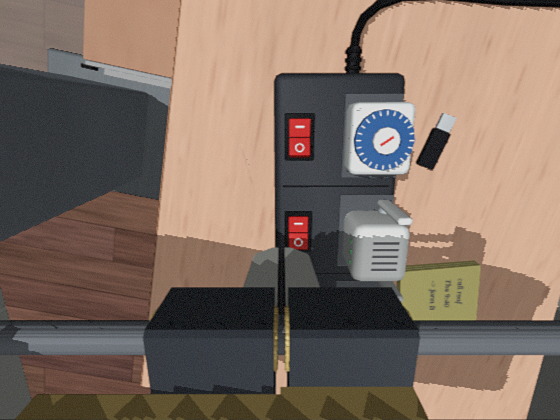

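Call:
arm_command([
  [[0.7, -1.2, 0, 0, 0, 0], [0.8, -1.2, 0, 0, 0, 0], [0, 0, -2, 0, 0, 0], [0, 0, -2, 0, 0, 0], [0, 0, -2, 0, 0, 0], [0, 0, -1.2, 0, 0, 0], [0, 0, -0.8, 0, 0, 0], [0, 0, 0, 0, 0, 0], [0, 0, 0, 0, 0, 0], [0, 0, 0, 0, 0, 0]],
])

```text
t: 2.7
tool_pos: [0.5028, 0.0363, 0.0499]
orientation: [1.986, 2.432, 0.002]
force: [-0.1, 0.9, 0.1]
opening: 0.0005
gripper_force: 0.0
```

Call:
arm_command([
  [[0, 0, -0.3, 0, 0, 0], [0, 0, -0.2, 0, 0, 0], [0, 0, -0.1, 0, 0, 0], [0, 0, -0.1, 0, 0, 0], [0, 0, -0.1, 0, 0, 0], [0, 0, 0, 0, 0, 0], [0, 0, 0, 0, 0, 0]],
])

```text
t: 3.28
tool_pos: [0.5021, 0.0362, 0.0409]
orientation: [1.987, 2.433, 0.0]
force: [-1.1, -1.7, 2.0]
opening: 0.0005
gripper_force: 1.3
```

Call:
arm_command([
  [[0, 0, -0.1, 0, 0, 0], [0, 0, -0.1, 0, 0, 0], [0, 0, 0, 0, 0, 0]],
])

```text
t: 3.53
tool_pos: [0.5015, 0.0366, 0.0382]
orientation: [-1.987, -2.433, -0.0]
force: [-0.6, -0.6, -0.3]
opening: 0.0004
gripper_force: 0.0
```

Call:
arm_command([
  [[0, 0, -0.1, 0, 0, 0], [0, 0, 0, 0, 0, 0], [0, 0, 0, 0, 0, 0]],
])

```text
t: 3.78
tool_pos: [0.5015, 0.0365, 0.0373]
orientation: [-1.987, -2.433, 0.0]
force: [-0.1, -0.3, 0.5]
opening: 0.0004
gripper_force: 0.0
```

Call:
arm_command([
  [[0, 0, 0.5, 0, 0, 0], [0, 0, 1.5, 0, 0, 0], [0, 0, 2, 0, 0, 0], [0, 0, 2, 0, 0, 0], [0.4, -2, 0, 0, 0, 0], [0.4, -2, 0, 0, 0, 0], [0, 0, 0, 0, 0, 0], [0, 0, 0, 0, 0, 0], [0, 0, 0, 0, 0, 0]],
])

```text
t: 4.53
tool_pos: [0.5095, -0.0033, 0.0975]
orientation: [-1.987, -2.432, -0.0]
force: [-0.2, 1.3, -0.8]
opening: 0.0005
gripper_force: 0.0
```

Run:
```python
from h import *
w=eyes.read_camera("wrist");t=eyes.read_camera("top")
o=np.vstack([cv2.resize(w[60:300,220:440],(550,600))]);o=o[:590]
cv2.imwrite("pics/w2.png",o)
```

```text
(no output)
```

View pics/w2.png

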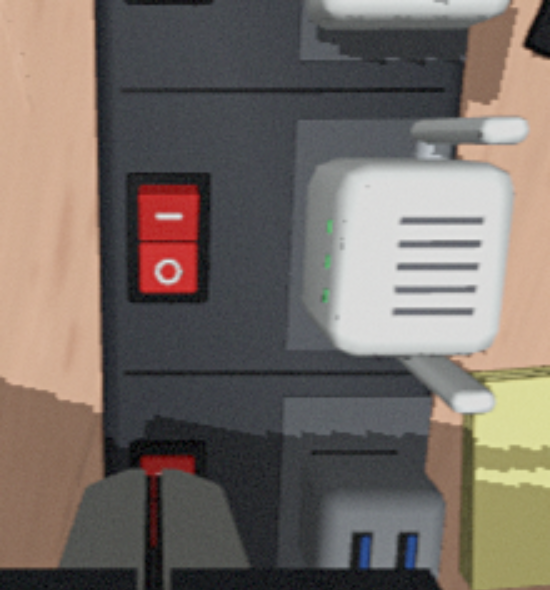

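The rocker shows bar half raised (wider, at crop (168,213)), so the switch is OFF. Next is hovering over the ON half and waiting.

Call:
arm_command([
  [[-0.4, 2, 0, 0, 0, 0], [-0.4, 2, 0, 0, 0, 0], [-0.5, 2.2, 0, 0, 0, 0], [0, 0, 0, 0, 0, 0], [0, 0, -2, 0, 0, 0], [0, 0, -1.8, 0, 0, 0], [0, 0, -1, 0, 0, 0], [0, 0, 0, 0, 0, 0], [0, 0, 0, 0, 0, 0], [0, 0, 0, 0, 0, 0], [0, 0, 0, 0, 0, 0], [0, 0, 0, 0, 0, 0]],
])

```text
t: 5.63
tool_pos: [0.4977, 0.0583, 0.0508]
orientation: [1.987, 2.432, 0.002]
force: [1.0, -0.1, -0.4]
opening: 0.0006
gripper_force: 0.0
```

Call:
arm_command([
  [[0, 0, 0, 0, 0, 0], [0, 0, 0, 0, 0, 0], [0, 0, 0, 0, 0, 0], [0, 0, 0, 0, 0, 0], [0, 0, 0, 0, 0, 0], [0, 0, 0, 0, 0, 0], [0, 0, 0, 0, 0, 0], [0, 0, 0, 0, 0, 0], [0, 0, 0, 0, 0, 0], [0, 0, 0, 0, 0, 0], [0, 0, 0, 0, 0, 0], [0, 0, 0, 0, 0, 0]],
])

```text
t: 6.63
tool_pos: [0.4968, 0.0584, 0.0496]
orientation: [1.987, 2.433, 0.0]
force: [0.2, 0.3, 0.3]
opening: 0.0005
gripper_force: 0.0
```

Call:
arm_command([
  [[0, 0, 0, 0, 0, 0], [0, 0, 0, 0, 0, 0], [0, 0, 0, 0, 0, 0], [0, 0, 0, 0, 0, 0], [0, 0, 0, 0, 0, 0], [0, 0, 0, 0, 0, 0], [0, 0, 0, 0, 0, 0], [0, 0, 0, 0, 0, 0], [0, 0, 0, 0, 0, 0], [0, 0, 0, 0, 0, 0], [0, 0, 0, 0, 0, 0], [0, 0, 0, 0, 0, 0]],
])

```text
t: 7.63
tool_pos: [0.4967, 0.0584, 0.0496]
orientation: [-1.987, -2.433, 0.0]
force: [-0.1, 0.1, 0.8]
opening: 0.0005
gripper_force: 0.0
```

Off for about 4 s; now pressing ON.

Call:
arm_command([
  [[0, 0, -0.3, 0, 0, 0], [0, 0, -0.2, 0, 0, 0], [0, 0, -0.1, 0, 0, 0], [0, 0, -0.1, 0, 0, 0], [0, 0, -0.1, 0, 0, 0], [0, 0, 0, 0, 0, 0], [0, 0, 0, 0, 0, 0]],
])

```text
t: 8.22
tool_pos: [0.4967, 0.0584, 0.0417]
orientation: [-1.987, -2.433, 0.0]
force: [-1.6, 0.7, 1.5]
opening: 0.0003
gripper_force: 0.9
```

Call:
arm_command([
  [[0, 0, -0.1, 0, 0, 0], [0, 0, -0.1, 0, 0, 0], [0, 0, 0, 0, 0, 0]],
])

```text
t: 8.47
tool_pos: [0.4969, 0.0585, 0.0395]
orientation: [1.987, 2.433, 0.001]
force: [-0.8, 0.3, 1.3]
opening: 0.0003
gripper_force: 0.3
```

Call:
arm_command([
  [[0, 0, -0.1, 0, 0, 0], [0, 0, 0, 0, 0, 0], [0, 0, 0, 0, 0, 0]],
])

```text
t: 8.72
tool_pos: [0.4967, 0.0582, 0.0384]
orientation: [1.987, 2.433, -0.0]
force: [-1.0, 0.7, -0.1]
opening: 0.0006
gripper_force: 0.0
```

Call:
arm_command([
  [[0, 0, -0.1, 0, 0, 0], [0, 0, 0, 0, 0, 0], [0, 0, 0, 0, 0, 0]],
])

```text
t: 8.97
tool_pos: [0.4967, 0.0583, 0.0375]
orientation: [-1.987, -2.433, 0.0]
force: [-0.1, -0.4, -0.2]
opening: 0.0003
gripper_force: 0.0
```

Call:
arm_command([
  [[0, 0, 0.5, 0, 0, 0], [0, 0, 1.5, 0, 0, 0], [0, 0, 2, 0, 0, 0], [0, 0, 2, 0, 0, 0], [0.4, -2, 0, 0, 0, 0], [0.4, -2, 0, 0, 0, 0], [0.5, -2.2, 0, 0, 0, 0], [0, 0, 0, 0, 0, 0], [0, 0, 0, 0, 0, 0], [0, 0, 0, 0, 0, 0]],
])

```text
t: 9.8
tool_pos: [0.5097, -0.0034, 0.0978]
orientation: [-1.988, -2.432, -0.0]
force: [-0.2, -0.1, -0.5]
opening: 0.0004
gripper_force: 0.0
```

Run:
```python
from h import *
w=eyes.read_camera("wrist")
cv2.imwrite("pics/w3.png",cv2.resize(w[60:300,220:440],(550,600))[:590])
```

```text
(no output)
```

View pics/w3.png

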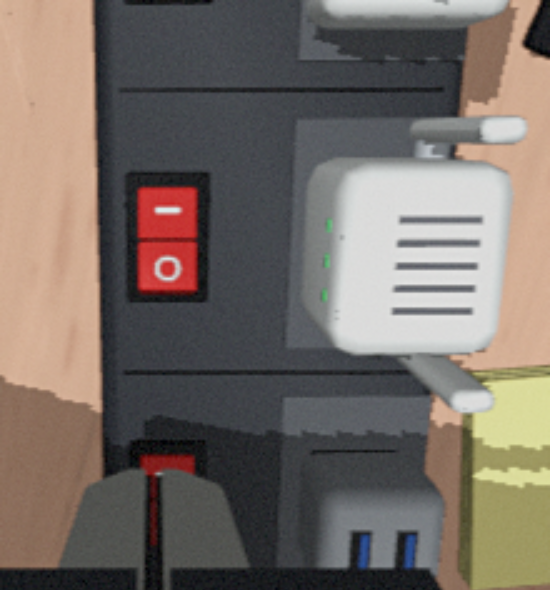

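The picture has changed from the OFF view: the ring half is now raised, and the bar has moved up to (168,211), so the rocker is back ON. Now to withdraw.

Call:
arm_command([
  [[0, 0, 2, 0, 0, 0], [0, 0, 3, 0, 0, 0], [0, 0, 3, 0, 0, 0], [0, 0, 2, 0, 0, 0], [0, 0, 0, 0, 0, 0], [0, 0, 0, 0, 0, 0], [0, 0, 0, 0, 0, 0], [0, 0, 0, 0, 0, 0]],
])

```text
t: 10.52
tool_pos: [0.5087, -0.0031, 0.1959]
orientation: [-1.985, -2.432, 0.002]
force: [0.5, -0.2, -0.3]
opening: 0.0008
gripper_force: 0.0
```

```bash
python3 -c "
from plant import ticket
print(ticket.close_job())"
```

```text
the job is handed in; nothing more can be done
None
```

I restarted the extender: its switch (switch_1, the middle one) was off for about 5 s and is back ON, the other two switches were not pressed, and the job was handed in with the arm withdrawn.

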